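Run a sample tube on the touch-start vortex mixer

ROBOT

A 7-joint arm with a two-finger parallel gripper is mounted at the origin on the work surface. World frame = base frame: x ahead of the robot, y to its left, z up, the work surface at z = 0. Lengths are in m, angles in rad, forces in N, time in s.
With the tool pointing down it reaches from about 0.4 to 0.75 m from the base axis. Payload 19.5 kg.
Tool frame: the origin (TCP) lies between the finger pads, 19 mm behind the fingertips; this is the grasp point; z points along the fingers, y is the line along which they close (so a half turn about z gives the same grasp; the last joint's range is limited). The gripper opens to 85 mm and grips with 20 to 120 N. Pads are 22 mm wide; open, the fingers measure 114 mm over their backs; the gripper's body (76 mm by 85 mm) begins 54 mm behind the grasp point. The pads swing forward as they close: fully open they stand 13 mm farther back than shut.
Start: joints at [-1.311, 0.707, -0.028, 1.485, 0.022, 0.951, -0.075], TCP at [0.171, 0.549, 0.25] pointing down, gripper open.
Joint ranges: [-2.71, 2.71], [-0.32, 2.16], [-1.57, 1.52], [0, 2.45], [-1.46, 4.6], [0, 2.02], [-2.83, 2.83]. Speed limits (rad/s): [1.89, 1.89, 2.57, 2.57, 3.01, 3.01, 3.01].

INTERFACE

Orientations are given as a unit quaternion [w, x, y, z].
In Python, from workcell import bot gives the robot as it stands.
- The arm moves only by the tool drive_tool, never from a script. Its argument "moves" is a list that holds one entry, the list of rows, each a list of 6 numbers: the shift along the tool's x, y, z scaled (see below), then the turn, a rotation vector about the tool's x, y, z scaled (see below). A call has 1 to 10 rows; each row is the pose to reach, as a shift and turn from the pose commanded when the call began, along the tool's axes at that moment; what a row does not reach only later rows make up. The controller multiplies each number of a shift by 15 cm and each number of a turn by 90 degrees. A row lasts 1/8 s, in which the tool goes at most 62.5 mm and 10.7 degrees, less where a joint would pass 70% of its speed; a pose out of reach is approached as far as the arm can. A call with a number of a shift or a turn outside -1 to 1 is refused whole. A call with a gripper value outside its range is refused whole. "claw" is the opening, from -1 (shut) to 1 (fully open), set as the call begins (left out, the last holds). The fingers move at their own pace and stop on an object; the grip force is fixed at half the most. Time passes only in rows, so rows that repeat a pose let the fingers close. It gives the time, the measured TCP pose, the force, the opening and the grip force at its end, in the units of the state.
- bot.get_state(): the state, without advancing time (a new reading comes with each control period).
- bot.capture(name): name is "side" or "top" or "wrist"; returns a dict with "frame" (384x512x3 uint8, red, green, blue), "fov_y" (degrees; the focal length in pixels is half the picture's height over the tangent of half this angle, whatever the lens; pixels are square), "cx", "cy" (the principal point, pixels), "pose" (4x4, takes a point from camera to world coordinates). Camera axes: x right, y up, looking along -z (the intrinsics and any distortion apply to the point x, -y, -z); pixel columns grow to the right and rows downward; lengths in m; the calibration is good to about 2 mm. The wrist camera is an equidistant fisheye: a pixel r from the principal point sees the ray r / f radians off the axis. A picture is of the moment at which its call begins. There is no depth.
- bot.sign_off(): hands the job in; it is judged then, once.
The state is a dict: "time_s": time; "joint_positions": joint angles; "dq": joint speeds; "joint_torque": joint torques, N m; "tool_pos": TCP position; "ee_rot": TCP orientation; "wrist_force": force on the tool from outside, world axes, zero at the start; "wrist_torque": the same for the moment, N m; "finger_gap": finger opening in m; "gripper_force": force on a finger pad.
Only numpy, scipy, OpenCV 4.12 (cv2) and the standard library are available. Lean on these libraries where they do the work, as an engineer would, in place of code of your own. Each camera call takes 0.05 s, during which the arm holds its last target. There are 200 camera calls.

TASK

Pull the one long sample tube out of the tube rack, stand it upright in the rubber cup of the vortex mixer and push the sprung cup down with it to half its travel (6 mm of 12 mm), never right down to its stop, so that the mixer runs. Keep it pressed like that for two seconds or more, and finish the program while still gripping the tube and holding the cup half down; let only the tube press on the mixer. Leave the short tubes in their holes and the specimen jar where it stands.

Things in the scene. Friction and masses are not known exactly. Their poses are not given: they have to be found in the camera images.
- tube: the long sample tube: clear, labelled, round-bottomed, 16 mm in diameter, with a purple cap 20 mm in diameter (collar 21 mm) over its top 26 mm; 130 mm long over all, about 30 g. Origin at its bottom end, z towards the cap. Starts upright in a rack hole with 1.5 mm play, bottom 8 mm and cap top 138 mm above the bench. Gripping the cap from above with 25 to 40 N holds it firmly.
- rack: cream plastic tube rack fixed to the bench, 74 mm (its x) by 160 mm (its y), top 56 mm above the bench, end walls 60 mm high; 2 x 5 round holes of 19 mm, 48 mm deep, at 28 mm pitch. Origin at the centre of its underside, z up.
- mixer: vortex mixer fixed to the bench: cream box 150 mm (its x) by 120 mm (its y), top at 84 mm, a low grey collar 90 mm high and, 18 mm towards +x of its centre, a black rubber cup on a sprung spindle. Its front panel with small screen and knob faces its -x. Origin at the centre of its underside, z up.
- cup_floor (a point): centre of the flat inner floor of the mixer's black rubber cup, where the tube's bottom rests; moves down with the cup. 112 mm above the bench when the cup is up. The cup is open at the top: outside 50 mm in diameter at its rim, mouth about 38 mm, floor about 28 mm across, rim 18 mm above this point. z up.
- cup (a joint): downward travel of the cup in m: 0 up (at rest), 0.012 down on its stop; half travel is 0.006. Spring: it starts to move at about 3 N of push and needs 1 N more per mm (about 9 N at half travel, 15 N at the stop), and springs back up when let go.
- short0: short capped tube, 16 mm in diameter, 80 mm long, same cap and label as the long tube, standing in the rack (top at 88 mm); leave in its hole. Origin at its bottom end, z up along it.
- short1: short capped tube like short0, in another hole of the rack
- short2: short capped tube like short0, in another hole of the rack
- short3: short capped tube like short0, in another hole of the rack
- jar: specimen jar with white lid, 48 mm in diameter, 62 mm high, standing between rack and mixer; leave it where it stands. Origin at the centre of its underside, z up.

How it is judged:
By the outcome, as a careful person would: the job done as asked, in the order asked, and still so for the second after the job is handed in, while the arm keeps its last pose, push and grip.
It also fails if it takes over 51 s, if anything falls off the work surface, if the arm or the gripper's body presses on something with over 40 N, if the wrist force passes 120 N, or if a joint passes its speed limit or range.

## Working session

There is one attempt and no reset: what is moved stays moved. The work goes in short steps, Python scripts to look and compute and a tool call to move; the robot and the scene stay as the last step left them, time stands still between calls to the robot, and variables do not carry over. Pictures are saved under pics/ and viewed, at most 10 in all, crops included, and the job is handed in when it is done.

Besides the shell and the picture viewer there is one more tool, called after "Call:" as name([rows], argument=value, ...), one row to a line, values as JSON. drive_tool: Moves the arm, as the interface text tells. Its arguments: {"type":"object","properties":{"moves":{"type":"array","items":{"type":"array","items":{"type":"array","items":{"type":"number"}}}},"claw":{"type":"number"}},"required":["moves"]}

```bash
mkdir -p pics; ls; cat > h.py <<'E'
import numpy as np, cv2
from workcell import bot
def cap(n,save=None):
    c=bot.capture(n)
    if save: cv2.imwrite('pics/'+save,c['frame'][:,:,::-1])
    return c
def ray(c,u,v):
    f=192/np.tan(np.radians(c['fov_y']/2)); x,y=(u-c['cx'])/f,(v-c['cy'])/f
    T=np.array(c['pose'])
    return T[:3,3],T[:3,:3]@np.array([x,-y,-1.])
def onz(c,u,v,z):
    o,d=ray(c,u,v); return o+d*(z-o[2])/d[2]
def proj(c,P):
    f=192/np.tan(np.radians(c['fov_y']/2)); T=np.array(c['pose'])
    p=T[:3,:3].T@(np.array(P)-T[:3,3]); return c['cx']+f*p[0]/-p[2], c['cy']-f*p[1]/-p[2]
E
python3 - <<'E'
from h import *
s=bot.get_state(); print(s)
for n in('side','top'):
    c=cap(n,n+'0.png'); print(n,c['fov_y'],c['cx'],c['cy'],np.round(c['pose'],3).tolist(),[k for k in c if k!='frame'])
a=cv2.imread('pics/side0.png');b=cv2.imread('pics/top0.png')
E
```

```text
pics
{'time_s': 0.0, 'joint_positions': array([-1.31068315,  0.70707738, -0.02762076,  1.48500355,  0.02198417,
        0.9508759 , -0.07549939]), 'dq': array([-1.84370315e-04,  1.14035485e-03, -2.27015375e-03, -5.99172834e-04,
        3.59097150e-04,  9.19598318e-05, -7.55371224e-05]), 'joint_torque': array([ 3.94706440e-04, -8.83190918e+01,  1.23487193e+00, -2.36169165e+01,
        1.69958750e-02,  6.34575510e-03,  6.14614194e-06]), 'tool_pos': array([0.17084353, 0.54878279, 0.24954104]), 'ee_rot': array([-7.09242064e-05,  1.50337199e-01,  9.88634637e-01, -5.26457652e-04]), 'wrist_force': array([0.16072514, 0.21490642, 0.07893389]), 'wrist_torque': array([ 0.02941723, -0.00696502, -0.00117405]), 'gripper_force': 0.0, 'finger_gap': 0.08550432237583365}
side 56.63318709688813 257.8133606285064 190.1599812521534 [[-0.94, 0.195, -0.278, 0.352], [-0.34, -0.587, 0.735, 0.556], [-0.02, 0.786, 0.618, 0.569], [0.0, 0.0, 0.0, 1.0]] ['fov_y', 'cx', 'cy', 'pose']
top 52.46504613764549 262.8823370153009 189.6047580060747 [[0.019, 0.982, -0.186, 0.394], [-1.0, 0.016, -0.018, -0.008], [-0.014, 0.186, 0.982, 0.915], [0.0, 0.0, 0.0, 1.0]] ['fov_y', 'cx', 'cy', 'pose']
```

View pics/side0.png

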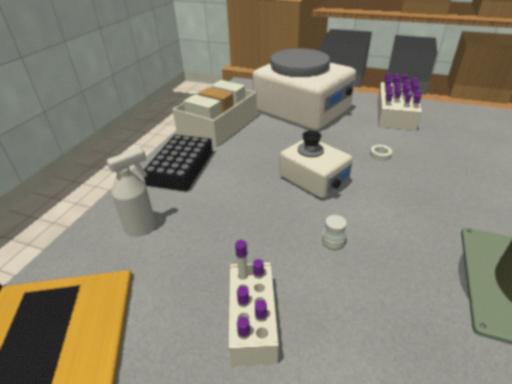

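View pics/top0.png

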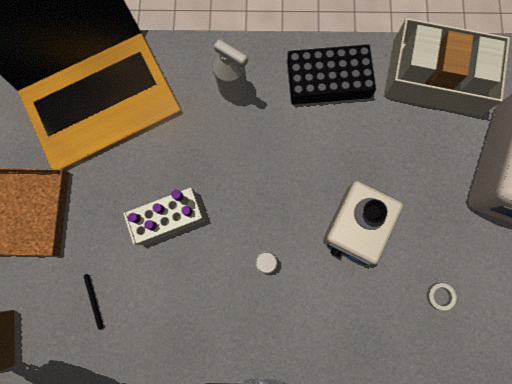

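The side view shows the long tube's cap at about (241,244), the mixer cup at (311,138) and the jar at (335,230). In the top view the long cap is at about (177,195), the cup at (374,211) and the jar at (267,262).

```bash
python3 - <<'E'
from h import *
cs={n:cap(n) for n in('side','top')}
for n,c in cs.items():
    hsv=cv2.cvtColor(c['frame'],cv2.COLOR_RGB2HSV)
    m=cv2.inRange(hsv,(128,90,40),(160,255,255))
    k,_,st,ce=cv2.connectedComponentsWithStats(m)
    print(n)
    for i in range(1,k):
        if st[i,4]>15: print('purple',st[i].tolist(),ce[i].round(1), onz(c,*ce[i],.125 )[:2].round(4),onz(c,*ce[i],.08)[:2].round(4))
    g=hsv[:,:,2]
    x0,y0,x1,y1=(290,120,330,165) if n=='side' else (345,190,395,235)
    m=(g[y0:y1,x0:x1]<60).astype(np.uint8)
    k,_,st,ce=cv2.connectedComponentsWithStats(m)
    for i in range(1,k):
        if st[i,4]>30: print('dark',st[i].tolist(),(ce[i]+[x0,y0]).round(1))
    cv2.imwrite(f'pics/{n}_z.png',cv2.resize(c['frame'][y0-5:y1+5,x0-10:x1+10,::-1],None,fx=8,fy=8,interpolation=2))
    cv2.imwrite(f'pics/{n}_r.png',cv2.resize((c['frame'][170:250,110:220] if n=='top' else c['frame'][230:370,215:290])[:,:,::-1],None,fx=5 if n=='top' else 4,fy=5 if n=='top' else 4,interpolation=2))
a=cv2.imread('pics/side_z.png');b=cv2.imread('pics/top_z.png');h=max(a.shape[0],b.shape[0])
p=lambda i:cv2.copyMakeBorder(i,0,h-i.shape[0],0,0,0)
o=np.hstack([p(a),p(b)]);print(o.shape);s=min(800/o.shape[1],600/h,1);cv2.imwrite('pics/cups.png',cv2.resize(o,None,fx=s,fy=s));print(s)
E
```

```text
side
purple [385, 73, 8, 27, 137] [388.4  85.2] [ 0.3427 -0.6066] [ 0.3417 -0.7244]
purple [393, 73, 9, 25, 132] [396.9  84.3] [ 0.3177 -0.6214] [ 0.3142 -0.7407]
purple [402, 74, 19, 29, 308] [410.7  87.6] [ 0.2761 -0.6062] [ 0.2683 -0.7239]
purple [236, 240, 10, 17, 153] [240.7 248.1] [0.5262 0.185 ] [0.5438 0.1473]
purple [254, 260, 9, 16, 132] [258.  267.1] [0.4852 0.2136] [0.4987 0.1789]
purple [238, 287, 10, 17, 151] [242.6 294.9] [0.4889 0.2696] [0.5028 0.2405]
purple [256, 300, 10, 19, 170] [260.5 309. ] [0.4563 0.2832] [0.4668 0.2555]
purple [238, 317, 11, 19, 185] [243.1 326.1] [0.4699 0.3158] [0.4818 0.2914]
dark [14, 11, 16, 16, 206] [311.4 138.1]
top
purple [171, 190, 10, 9, 72] [175.8 193.9] [0.5307 0.1856] [0.5385 0.1966]
purple [153, 204, 10, 9, 61] [157.  207.6] [0.5016 0.2225] [0.5078 0.2356]
purple [182, 206, 9, 10, 65] [185.9 210.1] [0.4976 0.1629] [0.5035 0.1726]
purple [128, 213, 9, 10, 65] [132.2 217.1] [0.4812 0.2722] [0.4862 0.2882]
purple [145, 221, 9, 9, 63] [148.8 224.4] [0.4668 0.2369] [0.471  0.2509]
dark [18, 9, 24, 28, 516] [374.4 212.6]
(440, 1040, 3)
0.7692307692307693
```

View pics/cups.png

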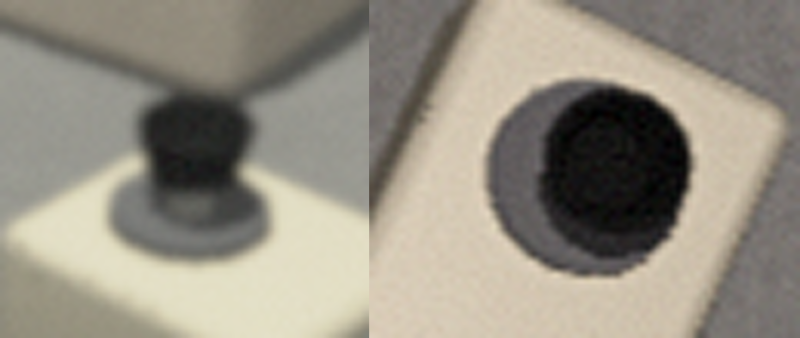

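The cup rim's outer circle in the top view is centred near pixel (375.6, 211), with the rim about 23 px across. In the side view its rim centre is near (311,134).

```bash
cat >> h.py <<'E'
from scipy.spatial.transform import Rotation as R
def tool(s): 
    q=s['ee_rot']; return np.array(s['tool_pos']),R.from_quat([q[1],q[2],q[3],q[0]]).as_matrix()
def need(s,target):
    p,M=tool(s); return (M.T@(np.array(target)-p)/.15).round(3)
E
python3 - <<'E'
from h import *
c=cap('top'); d=cap('side')
print('top cap',onz(c,175.8,193.9,.138).round(4), 'cup',onz(c,375.6,211,.13).round(4))
def tri(c1,u1,c2,u2):
    o1,d1=ray(c1,*u1);o2,d2=ray(c2,*u2); t=np.linalg.lstsq(np.c_[d1,-d2],o2-o1,rcond=None)[0]
    a,b=o1+t[0]*d1,o2+t[1]*d2; return ((a+b)/2).round(4),np.linalg.norm(a-b).round(4)
print(tri(c,(175.8,193.9),d,(240.7,244)), tri(c,(375.6,211),d,(311.3,134)))
print(need(bot.get_state(),[.53,.186,.25]))
E
```

```text
top cap [0.5286 0.1824 0.138 ] cup [ 0.5016 -0.2227  0.13  ]
(array([0.528 , 0.1833, 0.1331]), np.float64(0.0029)) (array([ 0.5017, -0.2234,  0.1274]), np.float64(0.0005))
[-3.005 -1.599 -0.   ]
```

Call:
drive_tool([
  [[-0.4,-0.21,0,0,0,0],[-0.75,-0.4,0,0,0,0],[-1,-0.53,0,0,0,0]],
], claw=0.2)

```text
time_s: 0.68
tool_pos: [0.2922, 0.4265, 0.2501]
ee_rot: [0.0, 0.151, 0.989, -0.0]
wrist_force: [0.6, 0.8, 0.9]
finger_gap: 0.0514
gripper_force: 0.0
```

Call:
drive_tool([
  [[-0.35,-0.19,0,0,0,0],[-0.7,-0.37,0,0,0,0],[-1,-0.53,0,0,0,0]],
])

```text
time_s: 1.05
tool_pos: [0.4115, 0.3062, 0.2501]
ee_rot: [0.0, 0.151, 0.989, -0.0]
wrist_force: [0.2, 0.5, -0.3]
finger_gap: 0.0512
gripper_force: 0.0
```

Call:
drive_tool([
  [[-0.35,-0.19,0,0,0,0],[-0.65,-0.34,0,0,0,0],[-0.85,-0.45,0,0,0,0],[-1,-0.53,0,0,0,0],[-1,-0.53,0,0,0,0],[-1,-0.53,0,0,0,0]],
])

```text
time_s: 1.8
tool_pos: [0.5293, 0.188, 0.2499]
ee_rot: [-0.0, 0.15, 0.989, 0.0]
wrist_force: [0.4, 0.7, 0.8]
finger_gap: 0.0512
gripper_force: 0.0
```

```bash
python3 - <<'E'
from h import *
c=cap('wrist','w1.png'); s=bot.get_state(); p,M=tool(s)
print(p.round(4),M.round(3).tolist(),s['finger_gap'],s['wrist_force'],c['fov_y'],c['cx'],c['cy'],np.round(c['pose'],3).tolist(),s['joint_positions'].round(2))
print(need(s,[.528,.183,.25]))
E
```

```text
[0.5292 0.1882 0.25  ] [[-0.955, 0.296, -0.0], [0.296, 0.955, 0.0], [0.0, 0.0, -1.0]] 0.05134875322168314 [-0.95784333  0.76249548  0.25219628] 65.70646984690485 253.84895239675112 192.4804223988097 [[0.296, -0.907, -0.301, 0.452], [0.955, 0.281, 0.094, 0.212], [-0.001, -0.315, 0.949, 0.375], [0.0, 0.0, 0.0, 1.0]] [-0.34  0.69 -0.11  1.53  0.09  0.93  0.79]
[-0.003 -0.036  0.   ]
```

View pics/w1.png

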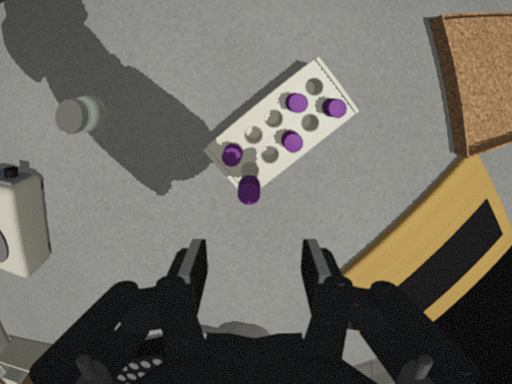

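The wrist view shows the long tube's cap at about (249,189), with the tube body above it in the image and short caps at (232,154), (292,141), (297,102) and (335,107).

```bash
cat >> h.py <<'E'
def wray(c,u,v):
    f=192/np.tan(np.radians(c['fov_y']/2)); x,y=u-c['cx'],v-c['cy']; r=np.hypot(x,y)+1e-9; t=r/f
    T=np.array(c['pose']); return T[:3,3],T[:3,:3]@np.array([np.sin(t)*x/r,-np.sin(t)*y/r,-np.cos(t)])
def wonz(c,u,v,z):
    o,d=wray(c,u,v); return o+d*(z-o[2])/d[2]
E
python3 - <<'E'
from h import *
c=cap('wrist')
hsv=cv2.cvtColor(c['frame'],cv2.COLOR_RGB2HSV)
m=cv2.inRange(hsv,(125,80,20),(165,255,255))
k,_,st,ce=cv2.connectedComponentsWithStats(m)
for i in range(1,k):
    if st[i,4]>40:
        x,y,w,h,_=st[i]; z=.138 if y>165 else .088
        print(st[i].tolist(),ce[i].round(1),wonz(c,*ce[i],z).round(4),'bottom edge',wonz(c,x+w/2,y+h,z).round(4),'L/R',wonz(c,x,y+h*.6,z).round(4),wonz(c,x+w,y+h*.6,z).round(4))
E
```

```text
[286, 94, 21, 18, 315] [296.1 102.4] [0.4682 0.2486 0.088 ] bottom edge [0.4772 0.2464 0.088 ] L/R [0.4677 0.2386 0.088 ] [0.4732 0.2582 0.088 ]
[323, 99, 23, 19, 344] [334.  107.6] [0.4827 0.2835 0.088 ] bottom edge [0.4928 0.2814 0.088 ] L/R [0.4826 0.2721 0.088 ] [0.4884 0.2949 0.088 ]
[282, 131, 20, 21, 324] [291.3 141.1] [0.5032 0.2338 0.088 ] bottom edge [0.5139 0.2315 0.088 ] L/R [0.503  0.2243 0.088 ] [0.5086 0.2432 0.088 ]
[222, 144, 20, 22, 337] [231.8 154.6] [0.499  0.1741 0.088 ] bottom edge [0.51   0.1707 0.088 ] L/R [0.4986 0.1641 0.088 ] [0.5045 0.1829 0.088 ]
[238, 176, 21, 29, 504] [248.4 189.9] [0.5235 0.1845 0.138 ] bottom edge [0.5364 0.1805 0.138 ] L/R [0.5239 0.1752 0.138 ] [0.5291 0.1921 0.138 ]
```

Call:
drive_tool([
  [[0,-0.035,0.2,0,0,0],[0,-0.035,0.4,0,0,0],[0,-0.035,0.6,0,0,0],[0,-0.035,0.73,0,0,0],[0,-0.035,0.8,0,0,0],[0,-0.035,0.827,0,0,0],[0,-0.035,0.827,0,0,0]],
])

```text
time_s: 2.78
tool_pos: [0.5282, 0.1827, 0.1263]
ee_rot: [0.0, 0.15, 0.989, 0.0]
wrist_force: [-0.7, 0.7, 1.3]
finger_gap: 0.0514
gripper_force: 0.0
```

Call:
drive_tool([
  [[0,0,0,0,0,0],[0,0,0,0,0,0],[0,0,0,0,0,0],[0,0,0,0,0,0],[0,0,0,0,0,0],[0,0,0,0,0,0],[0,0,0,0,0,0]],
], claw=-1)

```text
time_s: 3.65
tool_pos: [0.5284, 0.1826, 0.1265]
ee_rot: [0.0, 0.15, 0.989, 0.0]
wrist_force: [-0.0, 0.2, 6.3]
finger_gap: 0.0183
gripper_force: 58.3
```

Call:
drive_tool([
  [[0,0,-0.05,0,0,0],[0,0,-0.12,0,0,0],[0,0,-0.22,0,0,0],[0,0,-0.34,0,0,0],[0,0,-0.5,0,0,0],[0,0,-0.7,0,0,0],[0,0,-0.88,0,0,0],[0,0,-1,0,0,0],[0,0,-1,0,0,0],[0,0,-1,0,0,0]],
])

```text
time_s: 4.9
tool_pos: [0.5279, 0.1824, 0.2757]
ee_rot: [-0.0, 0.15, 0.989, -0.0]
wrist_force: [-0.5, -0.1, -0.6]
finger_gap: 0.0187
gripper_force: 58.5
```

```bash
python3 - <<'E'
from h import *
s=bot.get_state()
a=cap('side');b=cap('wrist')
cv2.imwrite('pics/l1.png',np.hstack([cv2.resize(a['frame'][150:350,170:320],(450,600)),cv2.resize(b['frame'][150:384,160:350],(350,431))[:431] if 0 else cv2.copyMakeBorder(cv2.resize(b['frame'][150:384,160:350],(350,431)),0,169,0,0,0)])[:,:,::-1])
print(s['tool_pos'],s['finger_gap'],s['wrist_force'].round(2),need(s,[.502,-.223,s['tool_pos'][2]]))
print('axis proj side',[np.round(proj(a,s['tool_pos']+np.array([0,0,dz])),1) for dz in (.012,-.118)])
E
```

```text
[0.52786588 0.18240628 0.27565092] 0.018663422119079908 [-0.46 -0.07 -0.62] [-6.390e-01 -2.632e+00  1.000e-03]
axis proj side [array([234.5, 166.7]), array([239.4, 232.9])]
```

View pics/l1.png

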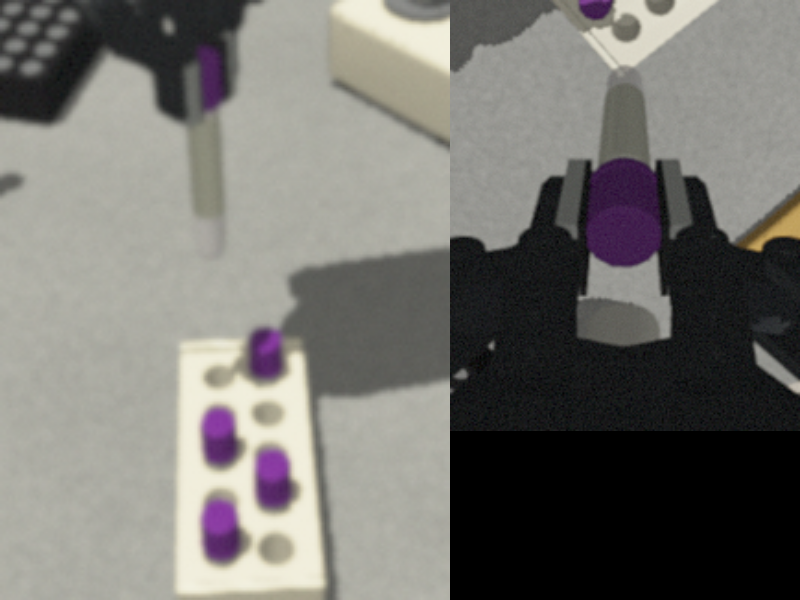

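The tube hangs upright in the fingers, its tip at side pixel (240,236). The four short tubes are still in their holes.

Call:
drive_tool([
  [[-0.03,-0.12,0,0,0,0],[-0.08,-0.34,0,0,0,0],[-0.15,-0.61,0,0,0,0],[-0.21,-0.88,0,0,0,0]],
])

```text
time_s: 5.5
tool_pos: [0.5184, 0.0447, 0.2757]
ee_rot: [-0.0, 0.151, 0.989, -0.0]
wrist_force: [0.5, 0.4, -0.1]
finger_gap: 0.0187
gripper_force: 58.5
```

Call:
drive_tool([
  [[-0.07,-0.29,0,0,0,0],[-0.14,-0.58,0,0,0,0],[-0.21,-0.88,0,0,0,0]],
])

```text
time_s: 5.88
tool_pos: [0.509, -0.0907, 0.2758]
ee_rot: [-0.0, 0.151, 0.989, -0.0]
wrist_force: [1.3, -1.1, -0.1]
finger_gap: 0.0185
gripper_force: 58.5
```

Call:
drive_tool([
  [[-0.07,-0.29,0,0,0,0],[-0.13,-0.53,0,0,0,0],[-0.18,-0.73,0,0,0,0],[-0.21,-0.83,0,0,0,0],[-0.22,-0.87,0,0,0,0],[-0.22,-0.87,0,0,0,0],[-0.22,-0.87,0,0,0,0]],
])

```text
time_s: 6.75
tool_pos: [0.5027, -0.2217, 0.276]
ee_rot: [-0.0, 0.15, 0.989, 0.0]
wrist_force: [-0.2, -0.7, -0.0]
finger_gap: 0.0186
gripper_force: 58.5
```

```bash
python3 - <<'E'
from h import *
s=bot.get_state()
a=cap('side');b=cap('wrist');t=cap('top')
f=lambda im,w,h:cv2.resize(im,(w,h),interpolation=2)
cv2.imwrite('pics/m1.png',np.hstack([f(a['frame'][60:180,260:360],400,480),f(b['frame'][100:340,160:360],400,480)])[:,:,::-1])
cv2.imwrite('pics/wm1.png',b['frame'][:,:,::-1])
print(s['tool_pos'],s['finger_gap'],s['wrist_force'].round(2),need(s,[.502,-.223,s['tool_pos'][2]]))
tp=s['tool_pos']
print('side tip',proj(a,tp-[0,0,.118]),'cup rim',proj(a,[.502,-.223,.13]))
E
```

```text
[ 0.50268865 -0.22172408  0.27603837] 0.01864089863162256 [-0.25 -0.7  -0.05] [ 0.002 -0.009 -0.   ]
side tip (np.float64(311.57198656435077), np.float64(123.14595360050136)) cup rim (np.float64(311.1337314827995), np.float64(133.125798125384))
```

View pics/m1.png

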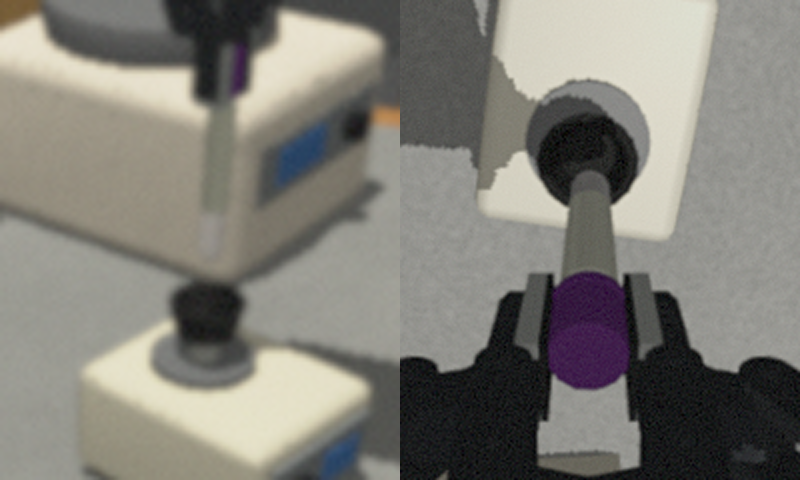

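The wrist view shows the cup rim spanning u 230–278 (centre 254), with its far edge near v = 205 and the tube tip on the same centreline. In the side view the tip is at (312.7,124.5), about 1 px right of the cup's axis.

```bash
python3 - <<'E'
from h import *
b=cap('wrist'); s=bot.get_state(); p,M=tool(s)
g=cv2.cvtColor(b['frame'],cv2.COLOR_RGB2HSV)[:,:,2]
for u in (236,240,268,272):
    print(u,[int(x) for x in g[150:215:3,u]])
row=g[178]; print([int(x) for x in row[222:286:2]])
for v in (203,205,207): 
    P=wonz(b,254,v,.13); print(v,P.round(4),'centre',(P+M[:,0]*.025).round(4))
print('LR',wonz(b,230,180,.13).round(4),wonz(b,278,180,.13).round(4))
for v in (184,186,188): print('tip',wonz(b,254.5,v,.158).round(4), )
E
```

```text
236 [71, 75, 69, 69, 70, 25, 24, 29, 23, 24, 24, 28, 33, 37, 47, 37, 154, 214, 213, 211, 194, 153]
240 [71, 75, 70, 68, 35, 29, 19, 19, 16, 25, 29, 23, 28, 35, 33, 27, 38, 139, 213, 211, 201, 173]
268 [142, 139, 139, 137, 51, 36, 32, 32, 25, 30, 26, 9, 19, 19, 27, 30, 35, 155, 217, 213, 214, 208]
272 [140, 139, 136, 138, 135, 60, 43, 41, 28, 27, 15, 29, 18, 28, 36, 39, 178, 216, 213, 214, 212, 212]
[214, 156, 106, 64, 24, 24, 17, 4, 20, 19, 30, 28, 25, 27, 21, 24, 25, 22, 29, 30, 38, 45, 44, 28, 17, 18, 32, 45, 43, 125, 133, 179]
203 [ 0.5217 -0.2286  0.13  ] centre [ 0.4978 -0.2212  0.13  ]
205 [ 0.5236 -0.2292  0.13  ] centre [ 0.4998 -0.2218  0.13  ]
207 [ 0.5256 -0.2298  0.13  ] centre [ 0.5018 -0.2224  0.13  ]
LR [ 0.4927 -0.2435  0.13  ] [ 0.5062 -0.2     0.13  ]
tip [ 0.4953 -0.22    0.158 ]
tip [ 0.497  -0.2205  0.158 ]
tip [ 0.4987 -0.2211  0.158 ]
```

Call:
drive_tool([
  [[0.01,-0.01,0.03,0,0,0],[0.01,-0.01,0.08,0,0,0],[0.01,-0.01,0.13,0,0,0],[0.01,-0.01,0.18,0,0,0],[0.01,-0.01,0.22,0,0,0],[0.01,-0.01,0.25,0,0,0],[0.01,-0.01,0.26,0,0,0],[0.01,-0.01,0.26,0,0,0]],
])

```text
time_s: 7.95
tool_pos: [0.5006, -0.2237, 0.237]
ee_rot: [0.0, 0.15, 0.989, -0.0]
wrist_force: [-0.9, -0.1, -0.7]
finger_gap: 0.0184
gripper_force: 58.5
```

Call:
drive_tool([
  [[0,0,0.01,0,0,0],[0,0,0.02,0,0,0],[0,0,0.02,0,0,0],[0,0,0.02,0,0,0]],
])

```text
time_s: 8.45
tool_pos: [0.5006, -0.2237, 0.234]
ee_rot: [-0.0, 0.15, 0.989, -0.0]
wrist_force: [0.3, -0.2, -0.5]
finger_gap: 0.0187
gripper_force: 58.5
```

Call:
drive_tool([
  [[0,0,0.01,0,0,0],[0,0,0.02,0,0,0],[0,0,0.02,0,0,0],[0,0,0.02,0,0,0]],
])

```text
time_s: 8.95
tool_pos: [0.5006, -0.2237, 0.231]
ee_rot: [0.0, 0.15, 0.989, -0.0]
wrist_force: [0.3, -0.0, 0.1]
finger_gap: 0.0186
gripper_force: 58.5
```

Call:
drive_tool([
  [[0,0,0.01,0,0,0],[0,0,0.01,0,0,0],[0,0,0.01,0,0,0]],
])

```text
time_s: 9.32
tool_pos: [0.5007, -0.2237, 0.2296]
ee_rot: [0.0, 0.15, 0.989, -0.0]
wrist_force: [0.5, 0.8, 3.5]
finger_gap: 0.0184
gripper_force: 58.8
```

Call:
drive_tool([
  [[0,0,0.01,0,0,0],[0,0,0.01,0,0,0],[0,0,0.01,0,0,0]],
])

```text
time_s: 9.7
tool_pos: [0.5007, -0.2237, 0.228]
ee_rot: [0.0, 0.15, 0.989, -0.0]
wrist_force: [-0.3, 0.6, 4.6]
finger_gap: 0.0185
gripper_force: 58.9
```

Call:
drive_tool([
  [[0,0,0.01,0,0,0],[0,0,0.01,0,0,0],[0,0,0.01,0,0,0]],
])

```text
time_s: 10.07
tool_pos: [0.5008, -0.2237, 0.2266]
ee_rot: [0.0, 0.15, 0.989, -0.0]
wrist_force: [0.4, 0.2, 6.7]
finger_gap: 0.0182
gripper_force: 59.0
```

Call:
drive_tool([
  [[0,0,0.01,0,0,0],[0,0,0.01,0,0,0],[0,0,0.01,0,0,0]],
])

```text
time_s: 10.45
tool_pos: [0.5008, -0.2237, 0.2252]
ee_rot: [0.0, 0.15, 0.989, -0.0]
wrist_force: [-0.6, -0.3, 8.1]
finger_gap: 0.0178
gripper_force: 59.2
```

Call:
drive_tool([
  [[0,0,0.005,0,0,0],[0,0,0.005,0,0,0],[0,0,0.005,0,0,0]],
])

```text
time_s: 10.82
tool_pos: [0.5008, -0.2237, 0.2245]
ee_rot: [0.0, 0.15, 0.989, -0.0]
wrist_force: [-1.2, -0.5, 9.2]
finger_gap: 0.0185
gripper_force: 59.2
```

```bash
python3 - <<'E'
from h import *
F=[];Z=[]
for i in range(12):
    a=cap('side'); s=bot.get_state(); F.append(s['wrist_force']); Z.append(s['tool_pos'][2])
b=cap('wrist')
print(np.mean(F,0),np.std(F,0),np.mean(Z),s['time_s'])
f=lambda im,w,h:cv2.resize(im,(w,h),interpolation=2)
cv2.imwrite('pics/p1.png',np.hstack([f(a['frame'][90:210,270:370],400,480),f(b['frame'][100:340,160:360],400,480)])[:,:,::-1])
E
```

```text
[-0.05556305  0.08725882  8.80705175] [0.50891795 0.45129564 0.48371001] 0.2245046020112471 11.425
```

View pics/p1.png

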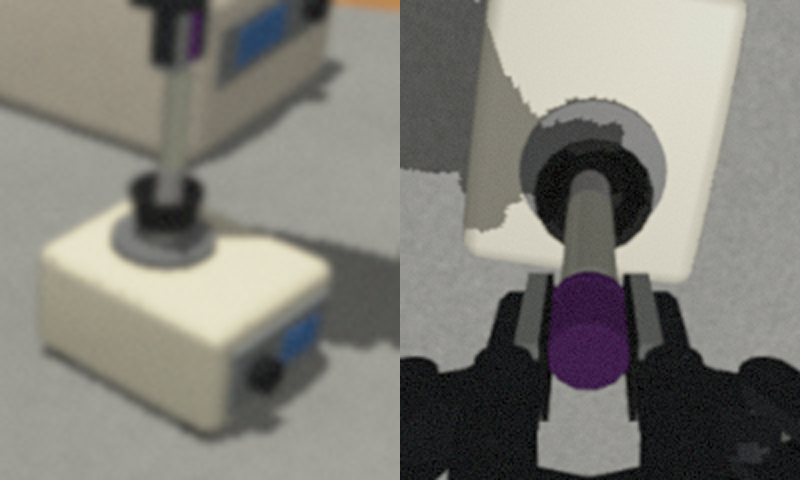

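The tube stands upright in the cup, just about centred. The force is 8.8 N, which puts the travel at about 5.8 mm. I'll nudge it 0.2 mm and hold.

Call:
drive_tool([
  [[0,0,0.0015,0,0,0],[0,0,0.0015,0,0,0],[0,0,0.0015,0,0,0],[0,0,0.0015,0,0,0],[0,0,0.0015,0,0,0],[0,0,0.0015,0,0,0],[0,0,0.0015,0,0,0],[0,0,0.0015,0,0,0],[0,0,0.0015,0,0,0],[0,0,0.0015,0,0,0]],
])

```text
time_s: 12.72
tool_pos: [0.5008, -0.2237, 0.2243]
ee_rot: [0.0, 0.15, 0.989, -0.0]
wrist_force: [0.3, 0.2, 7.9]
finger_gap: 0.0183
gripper_force: 59.2
```

Call:
drive_tool([
  [[0,0,0,0,0,0],[0,0,0,0,0,0],[0,0,0,0,0,0],[0,0,0,0,0,0],[0,0,0,0,0,0],[0,0,0,0,0,0],[0,0,0,0,0,0],[0,0,0,0,0,0],[0,0,0,0,0,0],[0,0,0,0,0,0]],
])

```text
time_s: 13.98
tool_pos: [0.5008, -0.2237, 0.2243]
ee_rot: [0.0, 0.15, 0.989, -0.0]
wrist_force: [0.3, -0.4, 8.6]
finger_gap: 0.0187
gripper_force: 59.2
```

Call:
drive_tool([
  [[0,0,0,0,0,0],[0,0,0,0,0,0],[0,0,0,0,0,0],[0,0,0,0,0,0],[0,0,0,0,0,0],[0,0,0,0,0,0],[0,0,0,0,0,0],[0,0,0,0,0,0],[0,0,0,0,0,0],[0,0,0,0,0,0]],
])

```text
time_s: 15.22
tool_pos: [0.5008, -0.2238, 0.2243]
ee_rot: [0.0, 0.15, 0.989, -0.0]
wrist_force: [0.1, -1.0, 8.7]
finger_gap: 0.018
gripper_force: 59.2
```

```bash
python3 - <<'E'
from h import *
F=[];Z=[]
for i in range(12):
    a=cap('side'); s=bot.get_state(); F.append(s['wrist_force'][2]); Z.append(s['tool_pos'][2])
print(np.mean(F),np.mean(Z),s['time_s'])
cv2.imwrite('pics/p2.png',cv2.resize(a['frame'][60:330,200:400],(440,594),interpolation=2)[:,:,::-1])
E
```

```text
9.17213086072564 0.22429284376706213 15.825
```

View pics/p2.png

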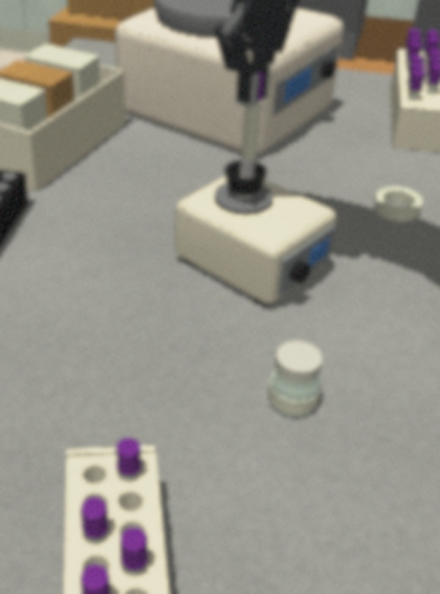

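The tube stands in the cup at a steady 9.2 N, and has been held for over 4 s. The jar at about (297,375) in this crop and the short tubes are undisturbed.

```bash
python3 -c "
from workcell import bot; print(bot.sign_off())"
```

```text
the job is handed in; nothing more can be done
None
```

I handed the job in with the long tube still gripped upright in the mixer cup, held about 6 mm down for over 4 s (worked out from a steady 9 N push and the tool height), and the jar and short tubes were left where they stood.

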